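# Clamp a manifold block in a quick-release bench vise

## Robot

A 6-joint arm with a two-finger parallel gripper is mounted at the origin on the work surface. World frame = base frame: x ahead of the robot, y to its left, z up, the work surface at z = 0. Lengths are in m, angles in rad, forces in N, time in s.
With the tool pointing down it reaches from about 0.2 to 0.875 m from the base axis. Payload 3.4 kg.
Tool frame: the origin (TCP) lies between the finger pads; the fingertips stand 22 mm ahead of it and the grasp point (between the pads) lies 3 mm ahead of it; z points along the fingers, y is the line along which they close (so a half turn about z gives the same grasp; the last joint's range is limited). The gripper opens to 94 mm and grips with 3 to 60 N. Pads are 16 mm wide; open, the fingers measure 119 mm over their backs; the gripper's body (75 mm by 177 mm) begins 78 mm behind the grasp point.
Start: joints at [-1.468, 0.276, 1.505, -0, 1.361, -0.121], TCP at [0.128, -0.561, 0.227] pointing down, gripper open.
Joint ranges: [-2.89, 2.89], [-0.75, 2.08], [0.22, 2.7], [-1.18, 4.32], [0.11, 2.71], [-2.7, 2.7]. Speed limits (rad/s): [2.57, 2.57, 3.14, 3.14, 3.14, 3.14].

## Interface

Orientations are given as a unit quaternion [w, x, y, z].
In Python, from station import robot, viewer, ticket gives the robot as it stands. The module is installed in compiled form; this text tells all that it offers.
- The arm moves only by the tool apply_moves, never from a script. Its argument "commands" is a list of rows, each a list of 7 numbers: the opening, from 0 (shut) to 1 (fully open), then the shift along the world's x, y, z in m, then the turn, a rotation vector about the world's x, y, z in rad. A call has 1 to 20 rows; each row is the pose to reach, as a shift and turn from the pose commanded when the call began; what a row does not reach only later rows make up. A row lasts 1/10 s, in which the tool goes at most 50 mm and 8.59 degrees, less where a joint would pass 70% of its speed; a pose out of reach is approached as far as the arm can. A call with a gripper value outside its range is refused whole. The fingers move at their own pace and stop on an object; the grip force is fixed at half the most. Time passes only in rows, so rows that repeat a pose let the fingers close. It gives the time, the measured TCP pose, the force, the opening and the grip force at its end, in the units of the state.
- robot.get_state(): the state, without advancing time (a new reading comes with each control period).
- viewer.capture(name): name is "scene" or "top" or "wrist"; returns the picture (480x640x3 uint8, red, green, blue); there is no depth.
- viewer.camera_model(name): a dict with "camera_matrix" (3x3 intrinsics, pixels), "D" ([k1, k2, p1, p2, k3] as OpenCV has them; the pictures are not rectified), "position" and "orientation" of the camera in the world. Camera axes: x right, y up, looking along -z (the intrinsics and any distortion apply to the point x, -y, -z); pixel columns grow to the right and rows downward; lengths in m; the calibration is good to about 2 mm. A picture is of the moment at which its call begins: read the wrist's pose just before it. camera_model takes no time and is no camera call; for the wrist camera it gives the pose at the moment of the call.
- ticket.finish_job(): hands the job in; it is judged then, once.
The state is a dict: "clock": time; "joint_positions": joint angles; "joint_velocities": joint speeds; "effort": joint torques, N m; "tcp_pos": TCP position; "orientation": TCP orientation; "force": force on the tool from outside, world axes, zero at the start; "wrist_torque": the same for the moment, N m; "gripper_width": finger opening in m; "finger_force": force on a finger pad.
Only numpy, scipy, OpenCV 4.12 (cv2) and the standard library are available. Lean on these libraries where they do the work, as an engineer would, in place of code of your own. Each camera call takes 0.05 s, during which the arm holds its last target. There are 200 camera calls.

## Task

Clamp the aluminium manifold block in the quick-release vise: squeeze the release lever against its post, slide the jaw carriage until the block is nipped between both jaws, and let the lever go. Then turn the crank clockwise until the lever has dropped home and the jaws hold the block firmly, but no tighter than firm, because the block is soft. Leave the other things on the bench alone.

Things in the scene. Friction and masses are not known exactly. Their poses are not given: they have to be found in the camera images.
- vise: the vise's bed, fixed to the bench: grey plate 150 x 360 mm, 18 mm high, steel rails on it with tops 30 mm above the bench, small teeth 5 mm apart on the +x rail. Its x runs across, its y along the vise: fixed jaw at the -y end, crank at the +y end. Origin on the bench, 130 mm from the plate's -y end.
- fixed_jaw: grey fixed jaw, 100 mm wide, 70 mm high, standing on the rails. Origin: middle of the lower edge of its clamping face, which looks along the vise's +y.
- jaw: moving steel jaw plate, 90 mm wide, 14 mm thick, top 60 mm above the rails (a tab in its middle to 85 mm), carried by the carriage through the screw. Origin: middle of the lower edge of its clamping face, 30 mm above the bench; the face looks along the vise's -y. A turn of the crank moves it 8 mm relative to the carriage.
- block: loose aluminium manifold block, about 0.4 kg, 64 mm (its x, across the vise) x 44 mm (its y, clamped thickness) x 50 mm high, with a steel fitting on top to 63 mm. It stands on the rails between the jaws, a little skewed and off the fixed jaw; the sliding jaw pushes it along and squares it. Origin: centre of its underside.
- carriage (a joint): jaw carriage's slide, m: 0 fully open, grows as it moves towards the fixed jaw (vise -y), to 0.085. Lever squeezed: it slides with about 3 N, plus 2 to 4 N while it pushes the loose block; when the block is nipped it stops dead. 8 to 16 N of push is right to nip it. Lever home: locked in the teeth.
- grip (a point): on the carriage, midway between the upright fixed post (8 mm thick, at the vise's -x) and the upright release lever (6 mm thick, at +x), 12 mm below their tops, 148 mm above the bench. Both are steel plates 26 mm wide along the vise, standing 40 mm above the carriage's tower (28 mm wide, top 120 mm above the bench). Over both they measure 38 mm with the lever home, 23 mm fully squeezed.
- lever_grip (a point): on the release lever's middle plane, at the height to squeeze it (148 mm above the bench, 12 mm below its top). Pinch lever and post together from above, closing along the vise's x: the post stays, the lever comes in by up to 15 mm. It takes 6 to 9 N; 20 to 25 N holds it while the carriage is pushed along.
- lever (a joint): release lever's angle, rad: 0 home (locked), about 0.09 when its foot rides on a tooth (not locked), above 0.1 squeezed clear, 0.13 fully squeezed. Let go above a tooth it rests there; turning the crank against the nipped block pushes the carriage back, by up to 5 mm, until the lever drops home; the jaw must then be screwed forward to take up any slack left.
- crank (a joint): crank angle a, rad, from -6.5 to 12, starts within 2.2 of 0. It grows (drives the jaw forward) clockwise seen from the handle's end, the vise's +y: handle axis at (-42 sin a, 42 cos a) mm from the hub in the vise's (x, z). Turning takes about 6.7 N at the handle; once the jaw bears this climbs within a quarter turn: firm is 9.5 to 12 N, over 13 N bruises the block. It stays where it is left.
- hub (a point): point on the crank's axis (parallel to the vise's y), 105 mm above the bench, level with the middle of the handle's length. It moves with the carriage: 82 mm from grip along the vise's +y and 13 mm along its -x.
- handle_mid (a point): middle of the crank's round wooden handle: 18 mm diameter, 46 mm long, parallel to the vise's y, 42 mm from the hub, sticking out from the crank arm towards the vise's +y. It spins freely about its own axis, so it can be held firmly without turning the gripper.
- bin: bystander: open red parts bin 130 x 100 x 60 mm; origin under its centre.
- fitting: bystander: steel hose fitting standing upright, 38 mm wide, 55 mm high; origin under its centre.
- tin: bystander: tin, 72 mm diameter, 90 mm high; origin under its centre.
- die: bystander: dark steel crimping die, cylinder 64 mm diameter, 45 mm high; origin under its centre.
Mind the look-alikes: they are no part of the job. Of the things shaped like the block, the aluminium one is meant.

How it is judged:
On the way, in this order (a step that is already met when the one before it is completed fails the run):
1. the release lever is squeezed clear of the teeth while the jaw is still off the block (value of joint lever above 0.1 rad and contact force between jaw and block below 0.2 N and contact force between the fingers and vise above 1 N), for 0.1 s.
2. with the lever squeezed, the jaw is slid up until the block is nipped between both jaws (value of joint lever above 0.1 rad and contact force between each of jaw, fixed_jaw and block above 1 N), for 0.05 s.
3. the lever has been let go and has dropped home, locking the carriage (value of joint lever below 0.03 rad), for 0.1 s.
4. the block is screwed tight between the jaws (over 70 N) (contact force between jaw and block above 70 N and value of joint lever below 0.03 rad), for 0.1 s.
At the end, for the whole second after the job is handed in: The block stands on the rails (within 6 mm), upright and square to the vise (3 degrees), clamped between both jaws with over 70 N, the lever home (under 0.03 rad), everything at rest (all of step 4 and contact force between fixed_jaw and block above 70 N and angle between the y axis of block and the y axis of vise, either way round below 0.05 rad and z of block in the frame of vise below 0.036 m and angle between block's own z axis and vertical below 0.06 rad and linear speed of block below 0.02 m/s and velocity of joint crank below 0.1 rad/s); the robot touches nothing.
It fails at once if the soft block is squeezed with more than 220 N (contact force between jaw and block above 220 N).
It fails at once if a bystander is moved by more than 20 mm (distance of any of bin, fitting, tin, die from where it was at the start of the episode above 0.02 m).
It also fails if it takes over 72 s, if anything falls off the work surface, if the arm or the gripper's body presses on something with over 40 N, if the wrist force passes 120 N, or if a joint passes its speed limit or range.

## Working session

There is one attempt and no reset: what is moved stays moved. The work goes in short steps, Python scripts to look and compute and a tool call to move; the robot and the scene stay as the last step left them, time stands still between calls to the robot, and variables do not carry over. Pictures are saved under pics/ and viewed, at most 10 in all, crops included, and the job is handed in when it is done.

Besides the shell and the picture viewer there is one more tool, called by a JSON object that holds its "method" and its "body". apply_moves: Moves the arm, as the interface text tells. Its arguments: {"type":"object","properties":{"commands":{"type":"array","items":{"type":"array","items":{"type":"number"}}}},"required":["commands"]}

```bash
mkdir -p pics; cat > h.py <<'E'
import numpy as np, cv2
from station import robot, viewer, ticket
from scipy.spatial.transform import Rotation as R
def cam(n):
    m=viewer.camera_model(n); q=m["orientation"]
    return np.array(m["camera_matrix"]),np.array(m["D"]),np.array(m["position"]),R.from_quat([q[1],q[2],q[3],q[0]]).as_matrix()
def ray(c,px):
    K,D,p,Rm=c
    u=cv2.undistortPoints(np.array([[px]],float),K,D)[0,0]
    return p,Rm@np.array([u[0],-u[1],-1])
def atz(c,px,z):
    p,d=ray(c,px); return p+d*(z-p[2])/d[2]
def proj(c,P):
    K,D,p,Rm=c
    v=(np.atleast_2d(P)-p)@Rm; v=v*[1,-1,-1]
    return cv2.projectPoints(v,np.zeros(3),np.zeros(3),K,D)[0][:,0]
def snap(n,f,crop=None,scale=1):
    c=cam(n); im=viewer.capture(n)[:,:,::-1]
    if crop: im=im[crop[1]:crop[3],crop[0]:crop[2]]
    im=cv2.resize(im,None,fx=scale,fy=scale); cv2.imwrite("pics/"+f,im); return c
E
python3 - <<'E'
from h import *
a=viewer.capture("scene");b=viewer.capture("top")
cv2.imwrite("pics/scene.png",a[:,:,::-1]);cv2.imwrite("pics/top.png",b[:,:,::-1])
for n in("scene","top"):print(cam(n))
print(robot.get_state())
E
```

```text
(array([[521.89982013,   0.        , 322.34792408],
       [  0.        , 521.89982013, 238.66971262],
       [  0.        ,   0.        ,   1.        ]]), array([0.008165, 0.      , 0.      , 0.      , 0.      ]), array([1.23007942, 0.38944281, 0.82657583]), array([[-0.51738252, -0.57701218,  0.63195908],
       [ 0.85547119, -0.32974938,  0.39929236],
       [-0.02200844,  0.74720967,  0.66422386]]))
(array([[502.2529718 ,   0.        , 326.67750626],
       [  0.        , 502.2529718 , 235.34337456],
       [  0.        ,   0.        ,   1.        ]]), array([0.00103476, 0.        , 0.        , 0.        , 0.        ]), array([ 0.47628908, -0.02526713,  1.29761803]), array([[-0.01590539,  0.99732618, -0.07132682],
       [-0.99979225, -0.01495419,  0.0138501 ],
       [ 0.01274643,  0.07153229,  0.99735684]]))
{'clock': 0.1, 'joint_positions': array([-1.46799791e+00,  2.76522804e-01,  1.50593500e+00,  8.36059679e-06,
        1.36070292e+00, -1.20998354e-01]), 'joint_velocities': array([ 4.06351358e-04, -1.36115572e-03, -2.09367928e-03, -1.13544507e-03,
       -6.54820254e-04,  5.22179923e-05]), 'effort': array([ 1.02319966e-03, -4.05453444e+01, -2.37779367e+01,  7.02804141e-02,
        2.98819807e-02, -4.80813708e-05]), 'tcp_pos': array([ 0.12756465, -0.5602186 ,  0.22672482]), 'orientation': array([-7.83966492e-04,  9.93745698e-01,  1.11664108e-01,  1.12221333e-05]), 'force': array([ 0.44915193,  0.43447605, -0.98291133]), 'wrist_torque': array([ 0.00942413, -0.01042698, -0.02094643]), 'finger_force': 0.0, 'gripper_width': 0.09416136375124774}
```

View pics/scene.png

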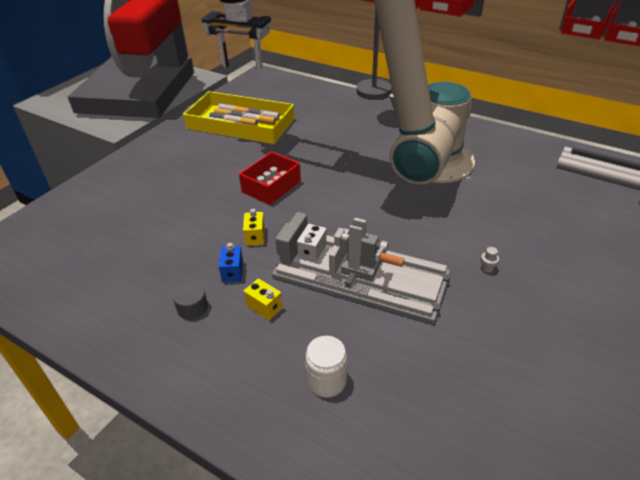

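View pics/top.png

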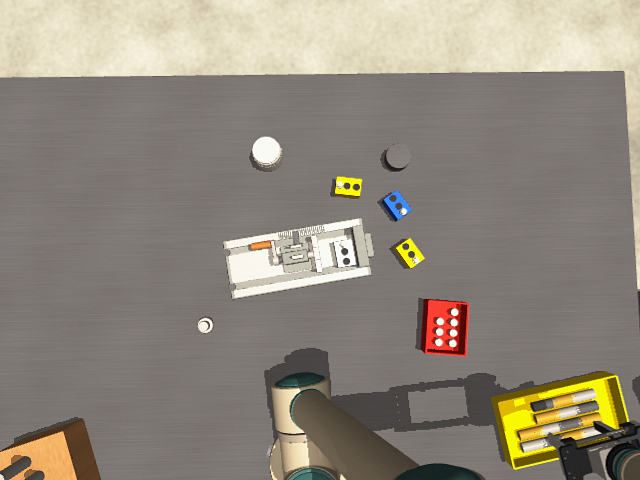

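Candidates for the block: the aluminium one in the vise at top (345,253), yellow at (349,187) and (408,253), and blue at (397,205). I choose the one in the vise. The fixed jaw is on the right (world -y) and the orange handle is at (260,245). Next, a close crop.

```bash
python3 - <<'E'
from h import *
a=cv2.imread("pics/top.png")[205:310,215:385];b=cv2.imread("pics/scene.png")[205:320,265:455]
a=cv2.resize(a,(765,472),interpolation=cv2.INTER_CUBIC)[:,:]
cv2.imwrite("pics/c1.png",a);cv2.imwrite("pics/c2.png",cv2.resize(b,(760,460),interpolation=cv2.INTER_CUBIC))
E
```

```text
(no output)
```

View pics/c1.png

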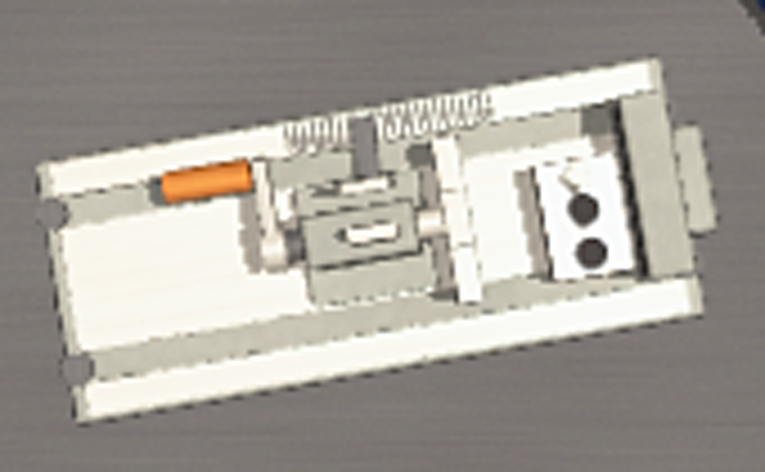

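View pics/c2.png

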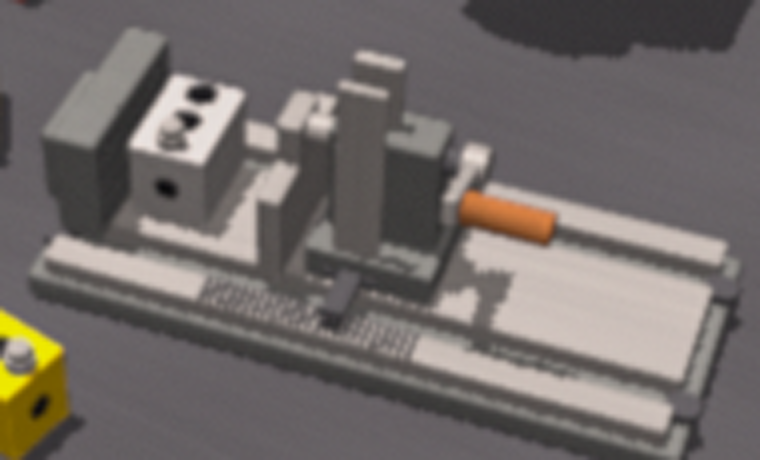

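```bash
python3 - <<'E'
from h import *
from scipy.optimize import least_squares as LS
c=cam("top");s=cam("scene")
f=lambda u,v:np.array([215+(u+.5)/4.5-.5,205+(v+.5)/4.5-.5])
g=lambda u,v:np.array([265+(u+.5)/4-.5,205+(v+.5)/4-.5])
# corners order: (x+,y+),(x+,y-),(x-,y-),(x-,y+)
cp=np.array([f(39,165),f(658,60),f(702,312),f(82,422)])
L=np.array([[.075,.23,.018],[.075,-.13,.018],[-.075,-.13,.018],[-.075,.23,.018]])
T=lambda p,P:np.c_[P[:,:2]@np.array([[np.cos(p[2]),np.sin(p[2])],[-np.sin(p[2]),np.cos(p[2])]])+p[:2],P[:,2]]
r=LS(lambda p:(proj(c,T(p,L))-cp).ravel(),[.45,0,.1])
print(r.x,r.fun.reshape(-1,2).round(1))
yaw=r.x[2]
inv=lambda w:np.array([[np.cos(yaw),np.sin(yaw)],[-np.sin(yaw),np.cos(yaw)]])@(w[:2]-r.x[:2])
for n,px,z in [("post",f(370,235),.16),("lever",f(365,187),.16),("jawtop mid",f(457,215),.09)]:
    w=atz(c,px,z);print(n,w.round(4),inv(w).round(4))
# scene: post top, lever top
for n,px,z in [("post",g(380,61),.16),("lever",g(363,90),.16)]:
    w=atz(s,px,z);print("scene",n,w.round(4),inv(w).round(4))
# handle: triangulate
p1,d1=ray(c,f(207,182));p2,d2=ray(s,g(508,217))
A=np.c_[d1,-d2];t=np.linalg.lstsq(A,p2-p1,rcond=None)[0]
h1,h2=p1+d1*t[0],p2+d2*t[1];print("handle",h1,h2,inv((h1+h2)/2))
E
```

```text
[ 0.51966864 -0.01631339  0.15652537] [[-0.9 -0.5]
 [ 0.7 -1.1]
 [ 1.3  0.7]
 [-1.1  0.8]]
post [0.5099 0.0272 0.16  ] [-0.0028  0.0445]
lever [0.5341 0.0295 0.16  ] [0.0214 0.043 ]
jawtop mid [ 0.5219 -0.0161  0.09  ] [ 0.0023 -0.0002]
scene post [0.5105 0.0242 0.16  ] [-0.0027  0.0415]
scene lever [0.5344 0.0275 0.16  ] [0.0213 0.041 ]
handle [0.54004322 0.11364355 0.11941326] [0.54083636 0.11204423 0.11926762] [0.04065116 0.12434036]
```

Both crops show the aluminium block with black holes between the jaws, a little skewed. The post top is at about (297,257) and the lever top at about (296,247) in the top picture. The orange handle gives a ≈ -1.23 rad, and its radius of 43 mm checks out. The post-to-lever spacing needs a close look, so I'll go above it.

{"method": "apply_moves", "body": {"commands": [[1,0.1,0.15,0.053,0,0,0.38],[1,0.397,0.588,0.053,0,0,1.503],[1,0.397,0.588,0.053,0,0,1.503],[1,0.397,0.588,0.053,0,0,1.503],[1,0.397,0.588,0.053,0,0,1.503],[1,0.397,0.588,0.053,0,0,1.503],[1,0.397,0.588,0.053,0,0,1.503],[1,0.397,0.588,0.053,0,0,1.503],[1,0.397,0.588,0.053,0,0,1.503],[1,0.397,0.588,0.053,0,0,1.503],[1,0.397,0.588,0.053,0,0,1.503],[1,0.397,0.588,0.053,0,0,1.503],[1,0.397,0.588,0.053,0,0,1.503],[1,0.397,0.588,0.053,0,0,1.503],[1,0.397,0.588,0.053,0,0,1.503],[1,0.397,0.588,0.053,0,0,1.503],[1,0.397,0.588,0.053,0,0,1.503],[1,0.397,0.588,0.053,0,0,1.503],[1,0.397,0.588,0.053,0,0,1.503],[1,0.397,0.588,0.053,0,0,1.503]]}}

```text
clock: 2.1
tcp_pos: [0.5241, 0.0262, 0.2807]
orientation: [0.0, 0.651, 0.759, 0.0]
force: [0.0, 0.1, -0.3]
gripper_width: 0.0942
finger_force: 0.0
```

```bash
python3 - <<'E'
from h import *
s=robot.get_state();print(s["clock"],s["tcp_pos"],s["orientation"],s["joint_positions"])
c=snap("wrist","w1.png");print(c)
np.savez("w1.npz",K=c[0],D=c[1],p=c[2],R=c[3])
E
```

```text
2.1 [0.52408962 0.0261701  0.28071743] [1.68630900e-04 6.50590014e-01 7.59429131e-01 4.25642043e-06] [-8.26159891e-02  1.73284864e-01  1.51177292e+00 -1.91892187e-04
  1.45625653e+00 -2.36668195e-01]
(array([[413.13994175,   0.        , 318.26355716],
       [  0.        , 413.13994175, 243.64733409],
       [  0.        ,   0.        ,   1.        ]]), array([0.01487461, 0.        , 0.        , 0.        , 0.        ]), array([0.5122304 , 0.10505601, 0.43811563]), array([[ 0.9882089 , -0.14695259, -0.04298966],
       [ 0.15310815,  0.95033141,  0.27097622],
       [ 0.00103377, -0.27436317,  0.96162559]]))
```

View pics/w1.png

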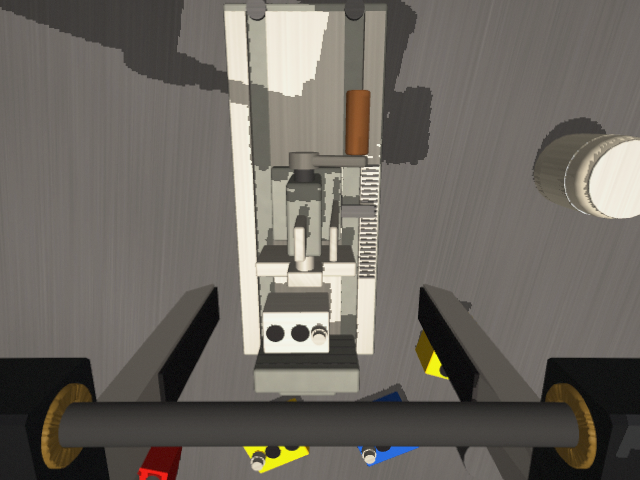

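Wrist view: post near (299,235), lever near (335,230), handle (358,122), block (297,330). I'll zoom in on the post and lever.

```bash
python3 - <<'E'
from h import *
a=cv2.imread("pics/w1.png")[145:295,240:400]
cv2.imwrite("pics/c3.png",cv2.resize(a,(640,600),interpolation=cv2.INTER_CUBIC))
E
```

```text
(no output)
```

View pics/c3.png

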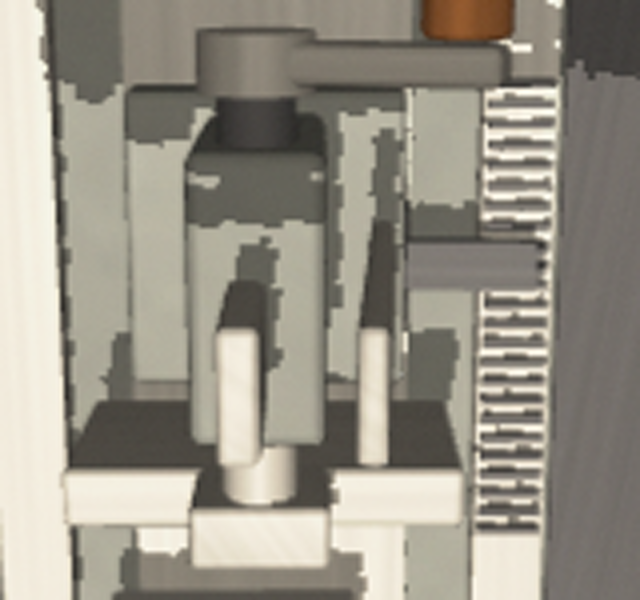

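```bash
python3 - <<'E'
from h import *
z=np.load("w1.npz");c=(z["K"],z["D"],z["p"],z["R"])
f=lambda u,v:np.array([240+(u+.5)/4-.5,145+(v+.5)/4-.5])
o=np.array([.51967,-.01631]);y=.1565;M=np.array([[np.cos(y),np.sin(y)],[-np.sin(y),np.cos(y)]])
for n,p,h in [("postL",f(219,396),.16),("leverR",f(388,396),.16),("post",f(239,396),.16),("lever",f(374,396),.16),("near",f(240,328),.16),("far",f(240,465),.16),("jaw tab",f(261,538),.115)]+[("plate",(222,6),.018),("plateR",(386,8),.018),("railL",f(10,300),.03),("blockfar",(296,311),.08),("fixedjaw face top edge",(306,367),.1)]:
    w=atz(c,p,h);print(n,w.round(4),(M@(w[:2]-o)).round(4))
p1,d1=ray(c,(358,122));P=[p1+d1*(h-p1[2])/d1[2] for h in(.11,.12,.13)];print([np.r_[M@(q[:2]-o)] for q in P])
E
```

```text
postL [0.5081 0.0241 0.16  ] [-0.0051  0.0418]
leverR [0.5374 0.0287 0.16  ] [0.0245 0.0417]
post [0.5116 0.0247 0.16  ] [-0.0016  0.0417]
lever [0.5349 0.0283 0.16  ] [0.022  0.0417]
near [0.51   0.0368 0.16  ] [-0.0012  0.054 ]
far [0.5136 0.0121 0.16  ] [-0.0016  0.029 ]
jaw tab [ 0.5204 -0.0181  0.115 ] [ 0.0004 -0.0019]
plate [0.4108 0.1941 0.018 ] [-0.0747  0.2248]
plateR [0.5577 0.2153 0.018 ] [0.0736 0.2229]
railL [0.4506 0.0032 0.03  ] [-0.0651  0.0301]
blockfar [ 0.5176 -0.0645  0.08  ] [-0.0096 -0.0472]
fixedjaw face top edge [ 0.5343 -0.1097  0.1   ] [-0.0001 -0.0945]
[array([0.04215199, 0.12359572]), array([0.04121987, 0.1235179 ]), array([0.04028775, 0.12344008])]
```

{"method": "apply_moves", "body": {"commands": [[1,-0.0055,0,-0.03,0,0,0],[1,-0.0055,0,-0.06,0,0,0],[1,-0.0055,0,-0.09,0,0,0],[1,-0.0055,0,-0.11,0,0,0],[1,-0.0055,0,-0.12,0,0,0],[1,-0.0055,0,-0.13,0,0,0],[1,-0.0055,0,-0.13,0,0,0],[1,-0.0055,0,-0.13,0,0,0]]}}

```text
clock: 2.95
tcp_pos: [0.5197, 0.0272, 0.1512]
orientation: [0.001, 0.65, 0.76, 0.0]
force: [0.7, 0.0, 1.0]
gripper_width: 0.0939
finger_force: 0.0
```

{"method": "apply_moves", "body": {"commands": [[0.4,0,0,0,0,0,0],[0.4,0,0,0,0,0,0],[0.4,0,0,0,0,0,0],[0.4,0,0,0,0,0,0],[0.4,0,0,0,0,0,0],[0.4,0,0,0,0,0,0]]}}

```text
clock: 3.55
tcp_pos: [0.5191, 0.0273, 0.1505]
orientation: [0.0, 0.65, 0.76, 0.0]
force: [0.0, 0.9, -0.7]
gripper_width: 0.0492
finger_force: 0.0
```

{"method": "apply_moves", "body": {"commands": [[0,0,0,0,0,0,0],[0,0,0,0,0,0,0],[0,0,0,0,0,0,0],[0,0,0,0,0,0,0],[0,0,0,0,0,0,0],[0,0,0,0,0,0,0],[0,0,0,0,0,0,0],[0,0,0,0,0,0,0],[0,0,0,0,0,0,0],[0,0,0,0,0,0,0]]}}

```text
clock: 4.55
tcp_pos: [0.5187, 0.0271, 0.1505]
orientation: [-0.0, 0.65, 0.76, -0.0]
force: [-1.9, -2.1, 2.5]
gripper_width: 0.0247
finger_force: 29.3
```

{"method": "apply_moves", "body": {"commands": [[0,0.0003,-0.002,0,0,0,0],[0,0.0006,-0.004,0,0,0,0],[0,0.0009,-0.006,0,0,0,0],[0,0.0012,-0.008,0,0,0,0],[0,0.0016,-0.01,0,0,0,0],[0,0.0019,-0.012,0,0,0,0],[0,0.0022,-0.014,0,0,0,0],[0,0.0025,-0.016,0,0,0,0]]}}

```text
clock: 5.35
tcp_pos: [0.5212, 0.0112, 0.1505]
orientation: [-0.0, 0.65, 0.76, -0.0]
force: [-4.5, 3.1, 5.0]
gripper_width: 0.0245
finger_force: 29.3
```

{"method": "apply_moves", "body": {"commands": [[0,0.0003,-0.002,0,0,0,0],[0,0.0006,-0.004,0,0,0,0],[0,0.0009,-0.006,0,0,0,0],[0,0.0012,-0.008,0,0,0,0]]}}

```text
clock: 5.75
tcp_pos: [0.5224, 0.0032, 0.1505]
orientation: [-0.0, 0.65, 0.76, -0.0]
force: [-3.9, 2.5, 5.1]
gripper_width: 0.0248
finger_force: 29.3
```

```bash
python3 - <<'E'
from h import *
c=snap("top","t2.png",(215,205,385,310),4)
E
```

```text
(no output)
```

View pics/t2.png

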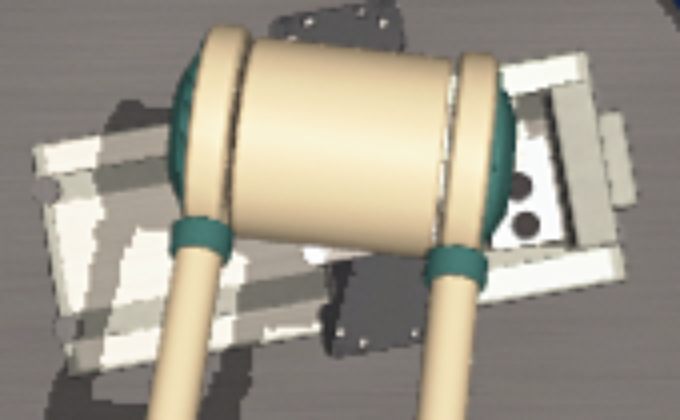

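The arm hides the carriage here; the block at (525,205) is still off the fixed jaw at (580,165). I'll go on by feel.

{"method": "apply_moves", "body": {"commands": [[0,0.0003,-0.002,0,0,0,0],[0,0.0006,-0.004,0,0,0,0],[0,0.0009,-0.006,0,0,0,0]]}}

```text
clock: 6.1
tcp_pos: [0.5234, -0.0027, 0.1505]
orientation: [-0.0, 0.65, 0.76, -0.0]
force: [-4.9, 3.2, 4.6]
gripper_width: 0.0247
finger_force: 29.3
```

{"method": "apply_moves", "body": {"commands": [[0,0.0003,-0.002,0,0,0,0],[0,0.0006,-0.004,0,0,0,0]]}}

```text
clock: 6.3
tcp_pos: [0.524, -0.0067, 0.1505]
orientation: [-0.0, 0.65, 0.76, -0.0]
force: [-3.7, 2.5, 5.1]
gripper_width: 0.0243
finger_force: 29.3
```

{"method": "apply_moves", "body": {"commands": [[0,0.0003,-0.002,0,0,0,0],[0,0.0006,-0.004,0,0,0,0]]}}

```text
clock: 6.5
tcp_pos: [0.5247, -0.0108, 0.1505]
orientation: [-0.0, 0.65, 0.76, -0.0]
force: [-4.6, 2.9, 5.3]
gripper_width: 0.0246
finger_force: 29.3
```

{"method": "apply_moves", "body": {"commands": [[0,0.0003,-0.002,0,0,0,0],[0,0.0006,-0.004,0,0,0,0]]}}

```text
clock: 6.7
tcp_pos: [0.525, -0.0131, 0.1505]
orientation: [-0.002, 0.65, 0.76, 0.001]
force: [-5.4, 6.5, 6.0]
gripper_width: 0.0245
finger_force: 29.4
```

{"method": "apply_moves", "body": {"commands": [[0,0.0003,-0.002,0,0,0,0],[0,0.0005,-0.003,0,0,0,0]]}}

```text
clock: 6.9
tcp_pos: [0.5255, -0.0162, 0.1505]
orientation: [-0.001, 0.65, 0.76, 0.001]
force: [-4.3, 7.0, 5.3]
gripper_width: 0.0247
finger_force: 29.4
```

{"method": "apply_moves", "body": {"commands": [[0,0.0003,-0.002,0,0,0,0],[0,0.0005,-0.003,0,0,0,0]]}}

```text
clock: 7.1
tcp_pos: [0.5256, -0.0166, 0.1504]
orientation: [-0.003, 0.651, 0.759, 0.003]
force: [-5.4, 13.6, 6.1]
gripper_width: 0.0244
finger_force: 29.7
```

{"method": "apply_moves", "body": {"commands": [[0,0,0,0,0,0,0],[0,0,0,0,0,0,0],[0,0,0,0,0,0,0],[0,0,0,0,0,0,0]]}}

```text
clock: 7.5
tcp_pos: [0.5255, -0.0166, 0.1504]
orientation: [-0.003, 0.65, 0.76, 0.003]
force: [-5.6, 11.4, 6.0]
gripper_width: 0.0244
finger_force: 29.7
```

```bash
python3 - <<'E'
from h import *
c=snap("scene","s2.png",(255,200,405,310),5)
E
```

```text
(no output)
```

View pics/s2.png

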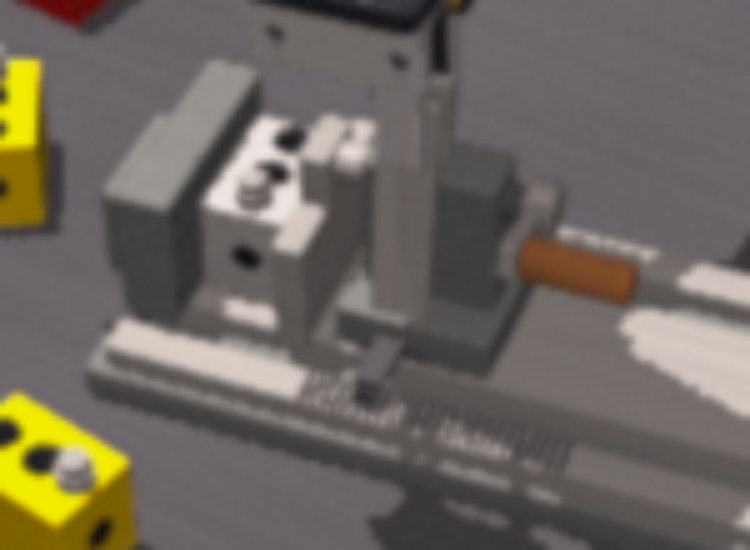

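The block (265,200) is now nipped between the jaw (310,230) and the fixed jaw (160,200). I'll let the lever go and rise.

{"method": "apply_moves", "body": {"commands": [[0.7,0,0,0,0,0,0],[0.7,0,0,0,0,0,0],[0.8,0,0,0,0,0,0],[0.8,0,0,0,0,0,0],[0.8,0,0,0,0,0,0],[0.8,0,0,0.03,0,0,0],[0.8,0,0,0.07,0,0,0],[0.8,0.013,0.05,0.11,0,0,0],[0.8,0.027,0.1,0.11,0,0,0],[0.8,0.027,0.1,0.11,0,0,0],[0.8,0.027,0.1,0.11,0,0,0]]}}

```text
clock: 8.65
tcp_pos: [0.5539, 0.0806, 0.2604]
orientation: [0.0, 0.649, 0.761, 0.0]
force: [0.5, -0.9, -0.2]
gripper_width: 0.0748
finger_force: 0.0
```

```bash
python3 - <<'E'
from h import *
s=robot.get_state();print(s["tcp_pos"],s["orientation"])
c=snap("wrist","w2.png")
np.savez("w2.npz",K=c[0],D=c[1],p=c[2],R=c[3])
E
```

```text
[0.55391918 0.08059089 0.26039664] [3.16013780e-04 6.48684672e-01 7.61057223e-01 1.70568108e-05]
```

View pics/w2.png

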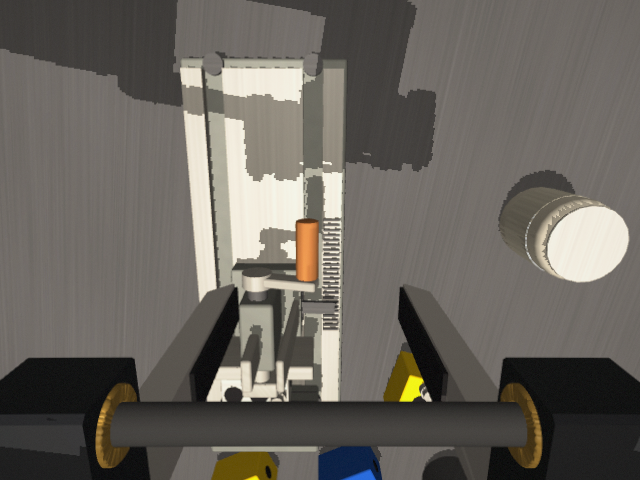

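The handle is now at (307,250) with its ends at rows 219 and 282; the hub is at (257,282).

```bash
python3 - <<'E'
from h import *
z=np.load("w2.npz");c=(z["K"],z["D"],z["p"],z["R"])
o=np.array([.51967,-.01631]);y=.1565;M=np.array([[np.cos(y),np.sin(y)],[-np.sin(y),np.cos(y)]])
for n,p,h in [("handle",(307,250),.119),("end",(307.5,219),.119),("root",(306.5,282),.119),("plateL",(184,66),.018),("plateR",(346,62),.018),("hubface",(257,274),.105)]:
    w=atz(c,p,h);print(n,w.round(4),(M@(w[:2]-o)).round(4))
# predicted handle outlines for check
for a in(-1.0,-1.23,-1.45):
    P=np.array([[-.042*np.sin(a),.0806+d,.105+.042*np.cos(a)] for d in(-.023,0,.023)])
    W=np.c_[P[:,:2]@M+o,P[:,2]];print(a,proj(c,W).round(1).tolist())
E
```

```text
handle [0.5478 0.069  0.119 ] [0.0411 0.0799]
end [0.5446 0.0927 0.119 ] [0.0416 0.1038]
root [0.5513 0.0434 0.119 ] [0.0406 0.0541]
plateL [0.4157 0.1907 0.018 ] [-0.0704  0.2207]
plateR [0.5579 0.2171 0.018 ] [0.0741 0.2246]
hubface [0.5115 0.0385 0.105 ] [0.0004 0.0554]
-1.0 [[299.2, 281.8], [298.9, 252.5], [298.5, 221.9]]
-1.23 [[305.2, 277.7], [305.0, 249.1], [304.8, 219.3]]
-1.45 [[308.2, 273.7], [308.1, 245.8], [307.9, 216.7]]
```

{"method": "apply_moves", "body": {"commands": [[0.5,-0.006,-0.0115,-0.03,0,0,0],[0.5,-0.006,-0.0115,-0.06,0,0,0],[0.5,-0.006,-0.0115,-0.09,0,0,0],[0.5,-0.006,-0.0115,-0.11,0,0,0],[0.5,-0.006,-0.0115,-0.125,0,0,0],[0.5,-0.006,-0.0115,-0.139,0,0,0],[0.5,-0.006,-0.0115,-0.139,0,0,0],[0.5,-0.006,-0.0115,-0.139,0,0,0],[0.5,-0.006,-0.0115,-0.139,0,0,0]]}}

```text
clock: 9.6
tcp_pos: [0.5478, 0.067, 0.1221]
orientation: [0.001, 0.65, 0.76, 0.0]
force: [0.3, -0.4, -0.6]
gripper_width: 0.0472
finger_force: 0.0
```

{"method": "apply_moves", "body": {"commands": [[0.2,0,0,0,0,0,0],[0.0,0,0,0,0,0,0],[0.0,0,0,0,0,0,0],[0.0,0,0,0,0,0,0],[0.0,0,0,0,0,0,0],[0,0,0,0,0,0,0],[0,0,0,0,0,0,0]]}}

```text
clock: 10.3
tcp_pos: [0.5471, 0.0678, 0.1216]
orientation: [-0.0, 0.65, 0.76, -0.0]
force: [-2.1, 0.1, 3.6]
gripper_width: 0.017
finger_force: 30.0
```

```bash
python3 - <<'E'
from h import *
s=robot.get_state();print(s["clock"],s["tcp_pos"],s["force"],s["gripper_width"],s["finger_force"])
E
```

```text
10.3 [0.54710767 0.06781785 0.12161189] [-2.07171821  0.0745252   3.61604953] 0.016990017382780765 29.996789395809174
```

```bash
cat > k.py <<'E'
from h import *
import sys
o=np.array([.51967,-.01631]);y=.1565;M=np.array([[np.cos(y),np.sin(y)],[-np.sin(y),np.cos(y)]])
HX,HZ,r=.0003,.105,.042
def state():
    s=robot.get_state();p=M@(s["tcp_pos"][:2]-o);d=np.array([p[0]-HX,s["tcp_pos"][2]-.003-HZ])
    a=np.arctan2(-d[0],d[1]);F=M@s["force"][:2];f=np.array([F[0],s["force"][2]])
    t=np.array([-np.cos(a),-np.sin(a)]);n=np.array([-np.sin(a),np.cos(a)])
    print("t%.2f a=%.3f r=%.4f y=%.4f Ftan(resist)=%.1f Frad=%.1f Fy=%.1f"%(s["clock"],a,np.hypot(*d),p[1],-f@t,f@n,F[1]))
def rows(a0,a1,st):
    n=max(1,round((a1-a0)/st))
    for a in np.linspace(a0,a1,n+1)[1:]:
        dx=-r*(np.sin(a)-np.sin(a0));dz=r*(np.cos(a)-np.cos(a0))
        print("[0,%.4f,%.4f,%.4f,0,0,0],"%(dx*np.cos(y),dx*np.sin(y),dz),end="")
    print()
state()
if len(sys.argv)>2: rows(*map(float,sys.argv[1:]))
E
python3 k.py -1.24 -0.44 0.1
```

```text
t10.30 a=-1.242 r=0.0422 y=0.0788 Ftan(resist)=-4.1 Frad=-0.8 Fy=0.4
[0,-0.0015,-0.0002,0.0039,0,0,0],[0,-0.0035,-0.0005,0.0076,0,0,0],[0,-0.0057,-0.0009,0.0111,0,0,0],[0,-0.0083,-0.0013,0.0144,0,0,0],[0,-0.0113,-0.0018,0.0174,0,0,0],[0,-0.0145,-0.0023,0.0200,0,0,0],[0,-0.0179,-0.0028,0.0224,0,0,0],[0,-0.0216,-0.0034,0.0244,0,0,0],
```

{"method": "apply_moves", "body": {"commands": [[0,-0.0015,-0.0002,0.0039,0,0,0],[0,-0.0035,-0.0005,0.0076,0,0,0],[0,-0.0057,-0.0009,0.0111,0,0,0],[0,-0.0083,-0.0013,0.0144,0,0,0]]}}

```text
clock: 10.7
tcp_pos: [0.5403, 0.0671, 0.1362]
orientation: [0.001, 0.65, 0.76, 0.001]
force: [5.0, 3.4, -6.8]
gripper_width: 0.0171
finger_force: 30.0
```

```bash
python3 k.py -0.84 -0.04 0.1
```

```text
t10.70 a=-0.865 r=0.0435 y=0.0791 Ftan(resist)=8.7 Frad=-0.2 Fy=2.6
[0,-0.0029,-0.0005,0.0030,0,0,0],[0,-0.0061,-0.0010,0.0057,0,0,0],[0,-0.0096,-0.0015,0.0080,0,0,0],[0,-0.0132,-0.0021,0.0100,0,0,0],[0,-0.0171,-0.0027,0.0116,0,0,0],[0,-0.0210,-0.0033,0.0128,0,0,0],[0,-0.0251,-0.0040,0.0136,0,0,0],[0,-0.0292,-0.0046,0.0139,0,0,0],
```

{"method": "apply_moves", "body": {"commands": [[0,-0.0029,-0.0005,0.003,0,0,0],[0,-0.0061,-0.001,0.0057,0,0,0],[0,-0.0096,-0.0015,0.008,0,0,0]]}}

```text
clock: 11.0
tcp_pos: [0.5316, 0.0664, 0.1451]
orientation: [0.001, 0.65, 0.76, 0.003]
force: [5.2, 5.4, -3.0]
gripper_width: 0.0174
finger_force: 30.0
```

```bash
python3 k.py -0.54 -0.04 0.1
```

```text
t11.00 a=-0.581 r=0.0444 y=0.0798 Ftan(resist)=6.6 Frad=0.8 Fy=4.5
[0,-0.0037,-0.0006,0.0020,0,0,0],[0,-0.0075,-0.0012,0.0036,0,0,0],[0,-0.0115,-0.0018,0.0048,0,0,0],[0,-0.0155,-0.0025,0.0056,0,0,0],[0,-0.0197,-0.0031,0.0059,0,0,0],
```

{"method": "apply_moves", "body": {"commands": [[0,-0.0037,-0.0005,0.002,0,0,0],[0,-0.0075,-0.001,0.0036,0,0,0],[0,-0.0115,-0.0015,0.0048,0,0,0],[0,-0.0156,-0.002,0.0056,0,0,0],[0,-0.0198,-0.0025,0.0059,0,0,0]]}}

```text
clock: 11.5
tcp_pos: [0.5143, 0.064, 0.1527]
orientation: [0.003, 0.65, 0.76, 0.005]
force: [6.9, 5.3, 1.9]
gripper_width: 0.0169
finger_force: 30.0
```

```bash
python3 k.py -0.04 0.76 0.1
```

```text
t11.50 a=-0.153 r=0.0452 y=0.0802 Ftan(resist)=7.2 Frad=3.0 Fy=4.2
[0,-0.0041,-0.0007,-0.0000,0,0,0],[0,-0.0083,-0.0013,-0.0005,0,0,0],[0,-0.0123,-0.0019,-0.0014,0,0,0],[0,-0.0163,-0.0026,-0.0027,0,0,0],[0,-0.0201,-0.0032,-0.0043,0,0,0],[0,-0.0237,-0.0037,-0.0064,0,0,0],[0,-0.0271,-0.0043,-0.0088,0,0,0],[0,-0.0302,-0.0048,-0.0115,0,0,0],
```

{"method": "apply_moves", "body": {"commands": [[0,-0.0041,-0.0005,0,0,0,0],[0,-0.0083,-0.001,-0.0005,0,0,0],[0,-0.0124,-0.0015,-0.0014,0,0,0],[0,-0.0164,-0.002,-0.0027,0,0,0],[0,-0.0202,-0.0025,-0.0043,0,0,0]]}}

```text
clock: 12.0
tcp_pos: [0.4944, 0.0618, 0.151]
orientation: [0.004, 0.65, 0.76, 0.006]
force: [1.2, 5.9, 20.2]
gripper_width: 0.0172
finger_force: 30.0
```

```bash
sed -i 's/HZ,r=.0003,.105/HZ,r=.0003,.1075/' k.py; python3 k.py 0.46 1.26 0.1
```

```text
t12.00 a=0.311 r=0.0426 y=0.0811 Ftan(resist)=8.2 Frad=18.6 Fy=5.6
[0,-0.0036,-0.0006,-0.0020,0,0,0],[0,-0.0070,-0.0011,-0.0045,0,0,0],[0,-0.0102,-0.0016,-0.0072,0,0,0],[0,-0.0130,-0.0021,-0.0102,0,0,0],[0,-0.0156,-0.0025,-0.0135,0,0,0],[0,-0.0178,-0.0028,-0.0171,0,0,0],[0,-0.0196,-0.0031,-0.0209,0,0,0],[0,-0.0211,-0.0033,-0.0248,0,0,0],
```

```bash
cat > k.py <<'E'
from h import *
import sys,json
o=np.array([.51967,-.01631]);y=.1565;M=np.array([[np.cos(y),np.sin(y)],[-np.sin(y),np.cos(y)]])
HX,HZ,r=.0003,.1105,.042   # circle of the TCP in the vise's x,z
def state():
    s=robot.get_state();p=M@(s["tcp_pos"][:2]-o);d=np.array([p[0]-HX,s["tcp_pos"][2]-HZ])
    a=np.arctan2(-d[0],d[1]);F=M@s["force"][:2];f=np.array([F[0],s["force"][2]])
    t=np.array([-np.cos(a),-np.sin(a)]);n=np.array([-np.sin(a),np.cos(a)])
    print("t%.2f a=%.3f r=%.4f y=%.4f Ftan(resist)=%.1f Frad=%.1f Fy=%.1f"%(s["clock"],a,np.hypot(*d),p[1],-f@t,f@n,F[1]))
# c = commanded TCP pose now in vise (x,y,z); argv: x y z, new y, angles a0 a1 step
def rows(cx,cy,cz,ny,a0,a1,st):
    A=np.arange(a0,a1+1e-6,st)
    for i,a in enumerate(A):
        t=np.array([HX-r*np.sin(a),cy+(ny-cy)*(i+1)/len(A),HZ+r*np.cos(a)])
        d=t-[cx,cy,cz];w=M.T@d[:2]
        print("[0,%.4f,%.4f,%.4f,0,0,0],"%(*w,d[2]),end="")
    print("\ncmd now %.4f %.4f %.4f"%tuple(t))
state()
if len(sys.argv)>2: rows(*map(float,sys.argv[1:]))
E
python3 k.py -.0182 .0801 .1456 .0812 0.5 1.1 .1
```

```text
t12.00 a=0.311 r=0.0426 y=0.0811 Ftan(resist)=8.2 Frad=18.6 Fy=5.6
[0,-0.0016,-0.0001,0.0018,0,0,0],[0,-0.0052,-0.0005,-0.0004,0,0,0],[0,-0.0085,-0.0009,-0.0030,0,0,0],[0,-0.0116,-0.0012,-0.0058,0,0,0],[0,-0.0143,-0.0015,-0.0090,0,0,0],[0,-0.0168,-0.0017,-0.0124,0,0,0],[0,-0.0189,-0.0019,-0.0160,0,0,0],
cmd now -0.0371 0.0812 0.1296
```

{"method": "apply_moves", "body": {"commands": [[0,-0.0016,-0.0001,0.0018,0,0,0],[0,-0.0052,-0.0005,-0.0004,0,0,0],[0,-0.0085,-0.0009,-0.003,0,0,0],[0,-0.0116,-0.0012,-0.0058,0,0,0],[0,-0.0143,-0.0015,-0.009,0,0,0]]}}

```text
clock: 12.5
tcp_pos: [0.4763, 0.0594, 0.1399]
orientation: [0.001, 0.65, 0.76, 0.002]
force: [-0.9, 4.3, 12.0]
gripper_width: 0.0173
finger_force: 30.0
```

```bash
python3 k.py -.0326 .0809 .1366 .0818 1.0 1.6 .1
```

```text
t12.50 a=0.817 r=0.0430 y=0.0816 Ftan(resist)=8.6 Frad=8.4 Fy=4.4
[0,-0.0024,-0.0003,-0.0034,0,0,0],[0,-0.0045,-0.0005,-0.0070,0,0,0],[0,-0.0062,-0.0006,-0.0109,0,0,0],[0,-0.0076,-0.0007,-0.0149,0,0,0],[0,-0.0085,-0.0007,-0.0190,0,0,0],[0,-0.0090,-0.0006,-0.0231,0,0,0],[0,-0.0091,-0.0005,-0.0273,0,0,0],
cmd now -0.0417 0.0818 0.1093
```

{"method": "apply_moves", "body": {"commands": [[0,-0.0024,-0.0002,-0.0034,0,0,0],[0,-0.0045,-0.0003,-0.007,0,0,0],[0,-0.0062,-0.0003,-0.0109,0,0,0],[0,-0.0076,-0.0002,-0.0149,0,0,0]]}}

```text
clock: 12.9
tcp_pos: [0.467, 0.0586, 0.1239]
orientation: [0.0, 0.65, 0.76, 0.0]
force: [-2.6, 1.3, 10.2]
gripper_width: 0.0173
finger_force: 30.0
```

```bash
python3 k.py -.0402 .0818 .1217 .0828 1.4 2.0 .1
```

```text
t12.90 a=1.251 r=0.0428 y=0.0822 Ftan(resist)=9.0 Frad=5.4 Fy=1.7
[0,-0.0009,0.0000,-0.0041,0,0,0],[0,-0.0014,0.0001,-0.0082,0,0,0],[0,-0.0015,0.0002,-0.0124,0,0,0],[0,-0.0012,0.0004,-0.0166,0,0,0],[0,-0.0005,0.0006,-0.0207,0,0,0],[0,0.0006,0.0010,-0.0248,0,0,0],[0,0.0021,0.0013,-0.0287,0,0,0],
cmd now -0.0379 0.0828 0.0930
```

{"method": "apply_moves", "body": {"commands": [[0,-0.0009,0.0,-0.0041,0,0,0],[0,-0.0014,0.0001,-0.0082,0,0,0]]}}

```text
clock: 13.1
tcp_pos: [0.4652, 0.0585, 0.1154]
orientation: [-0.0, 0.65, 0.76, -0.0]
force: [-2.7, 0.8, 9.7]
gripper_width: 0.0172
finger_force: 30.0
```

```bash
python3 k.py -.0416 .0821 .1135 .0828 1.6 2.0 .1
```

```text
t13.10 a=1.455 r=0.0427 y=0.0824 Ftan(resist)=9.3 Frad=3.6 Fy=1.2
[0,-0.0001,0.0001,-0.0042,0,0,0],[0,0.0002,0.0003,-0.0084,0,0,0],[0,0.0009,0.0006,-0.0125,0,0,0],[0,0.0020,0.0009,-0.0166,0,0,0],[0,0.0036,0.0013,-0.0205,0,0,0],
cmd now -0.0379 0.0828 0.0930
```

{"method": "apply_moves", "body": {"commands": [[0,-0.0001,0.0001,-0.0042,0,0,0],[0,0.0002,0.0003,-0.0084,0,0,0]]}}

```text
clock: 13.3
tcp_pos: [0.4651, 0.0587, 0.1069]
orientation: [-0.0, 0.65, 0.76, -0.0]
force: [-2.8, 1.0, 9.2]
gripper_width: 0.0173
finger_force: 30.0
```

```bash
python3 k.py -.0414 .0823 .1051 .0828 1.8 2.4 .1
```

```text
t13.30 a=1.656 r=0.0426 y=0.0826 Ftan(resist)=9.3 Frad=1.8 Fy=1.4
[0,0.0008,0.0002,-0.0041,0,0,0],[0,0.0019,0.0004,-0.0082,0,0,0],[0,0.0034,0.0008,-0.0121,0,0,0],[0,0.0053,0.0011,-0.0158,0,0,0],[0,0.0076,0.0016,-0.0193,0,0,0],[0,0.0102,0.0020,-0.0226,0,0,0],[0,0.0131,0.0026,-0.0256,0,0,0],
cmd now -0.0281 0.0828 0.0795
```

{"method": "apply_moves", "body": {"commands": [[0,0.0008,0.0003,-0.0041,0,0,0],[0,0.0019,0.0006,-0.0082,0,0,0],[0,0.0034,0.001,-0.0121,0,0,0]]}}

```text
clock: 13.6
tcp_pos: [0.4682, 0.0595, 0.0946]
orientation: [-0.001, 0.65, 0.76, -0.001]
force: [-4.3, 0.9, 9.7]
gripper_width: 0.0171
finger_force: 30.0
```

```bash
python3 k.py -.0379 .0828 .0930 .0838 2.1 2.7 .1
```

```text
t13.60 a=1.956 r=0.0424 y=0.0829 Ftan(resist)=10.5 Frad=0.1 Fy=1.6
[0,0.0019,0.0004,-0.0037,0,0,0],[0,0.0041,0.0009,-0.0072,0,0,0],[0,0.0067,0.0015,-0.0105,0,0,0],[0,0.0096,0.0021,-0.0135,0,0,0],[0,0.0128,0.0027,-0.0161,0,0,0],[0,0.0162,0.0034,-0.0185,0,0,0],[0,0.0198,0.0041,-0.0205,0,0,0],
cmd now -0.0176 0.0838 0.0725
```

{"method": "apply_moves", "body": {"commands": [[0,0.0018,0.0005,-0.0038,0,0,0],[0,0.0041,0.0009,-0.0072,0,0,0],[0,0.0067,0.0014,-0.0105,0,0,0]]}}

```text
clock: 13.9
tcp_pos: [0.4746, 0.0608, 0.0841]
orientation: [-0.001, 0.65, 0.76, -0.001]
force: [-4.1, -0.2, 9.8]
gripper_width: 0.0168
finger_force: 30.0
```

```bash
python3 k.py -.0311 .0831 .0825 .0838 2.4 3.2 .1
```

```text
t13.90 a=2.249 r=0.0421 y=0.0832 Ftan(resist)=10.2 Frad=-2.9 Fy=0.5
[0,0.0030,0.0005,-0.0030,0,0,0],[0,0.0062,0.0011,-0.0056,0,0,0],[0,0.0096,0.0017,-0.0080,0,0,0],[0,0.0132,0.0024,-0.0100,0,0,0],[0,0.0171,0.0031,-0.0116,0,0,0],[0,0.0210,0.0038,-0.0128,0,0,0],[0,0.0251,0.0045,-0.0136,0,0,0],[0,0.0292,0.0052,-0.0140,0,0,0],[0,0.0333,0.0060,-0.0139,0,0,0],
cmd now 0.0028 0.0838 0.0686
```

{"method": "apply_moves", "body": {"commands": [[0,0.0,0.0,0,0,0,0],[0,0.0,0.0,0,0,0,0],[0,0.0015,0.0002,-0.0015,0,0,0],[0,0.003,0.0005,-0.003,0,0,0]]}}

```text
clock: 14.3
tcp_pos: [0.4774, 0.0613, 0.0811]
orientation: [-0.001, 0.65, 0.76, -0.001]
force: [-4.9, -0.1, 9.7]
gripper_width: 0.0172
finger_force: 30.0
```

```bash
python3 k.py -.0281 .0831 .0795 .0838 2.5 3.2 .1
python3 - <<'E'
from h import *
c=snap("scene","s3.png",(255,200,405,310),5)
E
```

```text
t14.30 a=2.346 r=0.0420 y=0.0833 Ftan(resist)=10.3 Frad=-3.4 Fy=0.7
[0,0.0032,0.0006,-0.0026,0,0,0],[0,0.0066,0.0012,-0.0050,0,0,0],[0,0.0103,0.0019,-0.0070,0,0,0],[0,0.0141,0.0026,-0.0086,0,0,0],[0,0.0181,0.0033,-0.0098,0,0,0],[0,0.0221,0.0040,-0.0106,0,0,0],[0,0.0262,0.0048,-0.0110,0,0,0],[0,0.0304,0.0055,-0.0109,0,0,0],
cmd now 0.0028 0.0838 0.0686
```

View pics/s3.png

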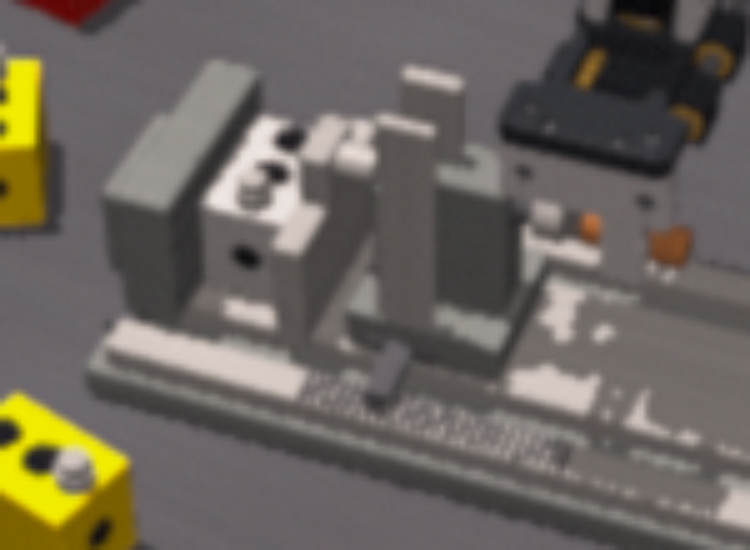

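The lever is home now: in image s3 the post-to-lever gap (433,78)–(405,126) scales to 31 mm between centres, against 24 mm at the start, when it rode a tooth. I'll tighten in small steps and watch the tangential force.

{"method": "apply_moves", "body": {"commands": [[0,0.0016,0.0003,-0.0013,0,0,0],[0,0.0032,0.0006,-0.0026,0,0,0],[0,0.0032,0.0006,-0.0026,0,0,0]]}}

```text
clock: 14.65
tcp_pos: [0.4804, 0.0619, 0.0783]
orientation: [-0.001, 0.65, 0.76, -0.002]
force: [-4.1, -0.2, 8.9]
gripper_width: 0.0171
finger_force: 30.0
```

```bash
python3 k.py
```

```text
t14.65 a=2.445 r=0.0420 y=0.0834 Ftan(resist)=8.8 Frad=-4.2 Fy=0.5
```

{"method": "apply_moves", "body": {"commands": [[0,0.0017,0.0003,-0.0012,0,0,0],[0,0.0034,0.0006,-0.0024,0,0,0],[0,0.0034,0.0006,-0.0024,0,0,0]]}}

```text
clock: 14.95
tcp_pos: [0.4836, 0.0625, 0.076]
orientation: [-0.001, 0.65, 0.76, -0.002]
force: [-4.7, -0.6, 9.6]
gripper_width: 0.0173
finger_force: 30.0
```

```bash
python3 k.py -.0212 .0834 .0745 .0838 2.7 3.2 .1
```

```text
t14.95 a=2.540 r=0.0419 y=0.0835 Ftan(resist)=9.3 Frad=-5.2 Fy=0.1
[0,0.0035,0.0006,-0.0020,0,0,0],[0,0.0073,0.0013,-0.0036,0,0,0],[0,0.0113,0.0020,-0.0048,0,0,0],[0,0.0153,0.0027,-0.0056,0,0,0],[0,0.0195,0.0034,-0.0060,0,0,0],[0,0.0236,0.0041,-0.0059,0,0,0],
cmd now 0.0028 0.0838 0.0686
```

{"method": "apply_moves", "body": {"commands": [[0,0.0018,0.0003,-0.001,0,0,0],[0,0.0035,0.0006,-0.002,0,0,0],[0,0.0054,0.0009,-0.0028,0,0,0],[0,0.0073,0.0013,-0.0036,0,0,0]]}}

```text
clock: 15.35
tcp_pos: [0.4899, 0.0636, 0.0724]
orientation: [-0.002, 0.65, 0.76, -0.002]
force: [-6.5, -0.9, 11.5]
gripper_width: 0.017
finger_force: 30.0
```

```bash
python3 k.py
```

```text
t15.35 a=2.717 r=0.0418 y=0.0836 Ftan(resist)=10.7 Frad=-7.7 Fy=0.2
```

{"method": "apply_moves", "body": {"commands": [[0,0.002,0.0003,-0.0006,0,0,0],[0,0.004,0.0007,-0.0012,0,0,0],[0,0.006,0.001,-0.0016,0,0,0],[0,0.008,0.0014,-0.002,0,0,0]]}}

```text
clock: 15.75
tcp_pos: [0.4966, 0.0649, 0.0702]
orientation: [-0.003, 0.65, 0.76, -0.004]
force: [-8.8, -1.4, 11.6]
gripper_width: 0.0173
finger_force: 30.0
```

```bash
python3 k.py -.0058 .0837 .0689 .0838 3.0 4.0 .1
```

```text
t15.75 a=2.889 r=0.0416 y=0.0838 Ftan(resist)=11.5 Frad=-9.0 Fy=-0.1
[0,0.0002,0.0000,0.0000,0,0,0],[0,0.0043,0.0007,-0.0004,0,0,0],[0,0.0084,0.0014,-0.0003,0,0,0],[0,0.0126,0.0020,0.0001,0,0,0],[0,0.0166,0.0027,0.0010,0,0,0],[0,0.0206,0.0033,0.0023,0,0,0],[0,0.0244,0.0039,0.0039,0,0,0],[0,0.0280,0.0045,0.0060,0,0,0],[0,0.0314,0.0050,0.0084,0,0,0],[0,0.0345,0.0055,0.0111,0,0,0],[0,0.0374,0.0060,0.0141,0,0,0],
cmd now 0.0321 0.0838 0.0830
```

{"method": "apply_moves", "body": {"commands": [[0,0.0005,0.0001,0.001,0,0,0],[0,0.001,0.0002,0.002,0,0,0],[0,0.0015,0.0002,0.0025,0,0,0]]}}

```text
clock: 16.05
tcp_pos: [0.4967, 0.0652, 0.0706]
orientation: [-0.004, 0.65, 0.76, -0.004]
force: [-6.9, -1.4, -3.1]
gripper_width: 0.0173
finger_force: 30.0
```

```bash
python3 k.py
```

```text
t16.05 a=2.889 r=0.0412 y=0.0841 Ftan(resist)=6.0 Frad=4.7 Fy=-0.3
```

{"method": "apply_moves", "body": {"commands": [[0,0.001,0.0002,-0.0005,0,0,0],[0,0.002,0.0003,-0.0008,0,0,0]]}}

```text
clock: 16.25
tcp_pos: [0.4974, 0.0651, 0.0702]
orientation: [-0.005, 0.65, 0.76, -0.006]
force: [-10.4, -1.2, 6.1]
gripper_width: 0.0171
finger_force: 30.0
```

```bash
python3 k.py
```

```text
t16.25 a=2.908 r=0.0414 y=0.0839 Ftan(resist)=11.6 Frad=-3.5 Fy=0.4
```

{"method": "apply_moves", "body": {"commands": [[0,0.001,0.0002,-0.0002,0,0,0],[0,0.002,0.0003,-0.0003,0,0,0]]}}

```text
clock: 16.45
tcp_pos: [0.499, 0.0655, 0.0699]
orientation: [-0.005, 0.65, 0.76, -0.006]
force: [-11.6, -1.7, 3.4]
gripper_width: 0.0172
finger_force: 30.0
```

```bash
python3 k.py
```

```text
t16.45 a=2.948 r=0.0414 y=0.0840 Ftan(resist)=12.2 Frad=-1.1 Fy=0.2
```

Ftan is 12.2 N with little radial load, up from about 9 N slack at a=2.54. That's firm, so I stop, relax the push, release and rise.

{"method": "apply_moves", "body": {"commands": [[0,-0.0015,-0.0002,0.0003,0,0,0],[0,-0.0028,-0.0004,0.0005,0,0,0],[0.5,-0.0028,-0.0004,0.0005,0,0,0],[0.5,-0.0028,-0.0004,0.0005,0,0,0],[0.5,-0.0028,-0.0004,0.0005,0,0,0],[0.5,-0.0028,-0.0004,0.0005,0,0,0],[0.5,-0.0028,-0.0004,0.0005,0,0,0],[0.5,-0.0028,0.002,0.03,0,0,0],[0.5,-0.0028,0.002,0.06,0,0,0],[0.5,-0.0028,0.002,0.1,0,0,0],[0.5,-0.0028,0.05,0.14,0,0,0],[0.5,-0.0028,0.1,0.18,0,0,0],[0.5,-0.0028,0.1,0.18,0,0,0],[0.5,-0.0028,0.1,0.18,0,0,0]]}}

```text
clock: 17.85
tcp_pos: [0.506, 0.169, 0.2532]
orientation: [0.002, 0.649, 0.761, 0.003]
force: [0.0, -1.0, -0.1]
gripper_width: 0.0468
finger_force: 0.0
```

```bash
python3 - <<'E'
from h import *
# numeric check: handle orange blob in wrist view
s=robot.get_state();c=cam("wrist");im=viewer.capture("wrist");cv2.imwrite("pics/w3.png",im[:,:,::-1])
i=im.astype(int);m=(i[...,0]>90)&(i[...,0]>1.6*i[...,1])&(i[...,1]>1.3*i[...,2])
n,l,st,ce=cv2.connectedComponentsWithStats(m.astype(np.uint8));k=1+np.argmax(st[1:,4]);print(st[k],ce[k])
o=np.array([.51967,-.01631]);y=.1565;M=np.array([[np.cos(y),np.sin(y)],[-np.sin(y),np.cos(y)]])
w=atz(c,ce[k],.064);print(w,M@(w[:2]-o),s["tcp_pos"],s["force"])
E
```

```text
[282 308  18  47 523] [291.05736138 331.58508604]
[0.4995174  0.06304501 0.064     ] [-0.00753788  0.08152622] [0.50602698 0.16895091 0.25322707] [ 0.03489301 -0.97222263 -0.05900081]
```

```bash
python3 -c "
from station import ticket
print(ticket.finish_job())"
```

```text
the job is handed in; nothing more can be done
None
```

The job is handed in, with no verdict returned: the block is clamped in the vise with the lever home and the crank at about 12 N (I estimate 105–180 N at the jaws), and the gripper is clear of everything.

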